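Close the cup in the leak-test stand and hold it

ROBOT

A 7-joint arm with a two-finger parallel gripper is mounted at the origin on a cart in front of the work surface, level with it; the furniture and walls round the work are solid. World frame = base frame: x ahead of the robot, y to its left, z up, the work surface at z = 0. Lengths are in m, angles in rad, forces in N, time in s.
With the tool pointing down it reaches from about 0.4 to 0.875 m from the base axis. Payload 6.5 kg.
Tool frame: the origin (TCP) lies midway between the tips of the shut fingers; the grasp point (between the pads) lies 19 mm behind it; z points along the fingers, y is the direction in which the jaws open and shut (so a half turn about z gives the same grasp; the last joint's range is limited). The gripper opens to 88 mm and grips with 3 to 60 N. Pads are 18 mm wide; open, the fingers measure 123 mm over their backs; the gripper's body (75 mm by 187 mm) begins 45 mm behind the grasp point.
Start: joints at [1.255, 0.536, -0.004, 1.538, 0.003, 1.067, -0.071], TCP at [0.161, -0.63, 0.239] pointing down, gripper open.
Joint ranges: [-2.7, 2.7], [-0.37, 2.16], [-1.27, 1.26], [0.24, 2.4], [-1.31, 4.45], [0.19, 1.91], [-2.76, 2.76]. Speed limits (rad/s): [2.39, 2.39, 3.14, 3.14, 3.14, 3.14, 3.14].

INTERFACE

Orientations are given as [roll, pitch, yaw] about the fixed x, y, z axes, in that order (R = Rz(yaw) Ry(pitch) Rx(roll)).
In Python, from cell import ctrl gives the robot as it stands. Calls block until the motion is done:
- ctrl.movep(position, orientation): joint-space move of the TCP to a pose.
- ctrl.move_straight(position, rate=0.15, orientation=None, max_force=None): straight line of the TCP; orientation=None keeps the orientation; rate is the mean speed in m/s. With max_force (N) it stops when the force on the tool has changed by that much, and returns True; else False.
- ctrl.move_j(angles): joint-space move.
- ctrl.open_gripper() and ctrl.grasp(f_grip=None): open the fingers fully, or close them until they stop; f_grip is the grip in N (None keeps the last).
- ctrl.dwell(seconds).
- ctrl.solve_ik(position, orientation): joint angles nearest the present ones, or None.
- ctrl.camera(name): name is "side" or "top"; returns a dict with "pixels" (480x640x3 uint8, red, green, blue), "camera_matrix" (3x3 intrinsics, pixels), "k1" (the pictures are not rectified: a ray, as slopes to the right and down, at radius r is drawn at 1 + k1 r^2 times it, then the intrinsics apply), "origin" and "attitude" of the camera in the world. Camera axes: x right, y down, z forward; pixel columns grow to the right and rows downward; lengths in m; the calibration is good to about 2 mm. A picture is of the moment at which its call begins. There is no depth.
A pose or a line that the arm cannot do raises ctrl.Unreachable and nothing moves.
- ctrl.job_done(): hands the job in, once; it reports no verdict.
Readings, each from a call of its own:
- ctrl.get_time(): time.
- ctrl.get_joints(): joint angles.
- ctrl.get_dq(): joint speeds.
- ctrl.get_joint_efforts(): joint torques, N m.
- ctrl.get_ee_pos(): TCP position.
- ctrl.get_tcp_rot(): TCP orientation.
- ctrl.get_ft_force(): force on the tool from outside, world axes, zero at the start.
- ctrl.get_torque(): the same for the moment, N m.
- ctrl.get_gripper_width(): finger opening in m.
Only numpy, scipy, OpenCV 4.12 (cv2) and the standard library are available. Lean on these libraries where they do the work, as an engineer would, in place of code of your own. Each camera call takes 0.05 s, during which the arm holds its last target.

TASK

Swing the clamp lever of the leak-test stand open, slide its carriage along the rail until the round plate hangs centred over the cup (not the bowl), and swing the lever back fully to lock the carriage. Then push the sprung plunger knob down 26 mm, until the dark band on its stem is level with the top of the sleeve, so that the plate closes the cup's mouth, and finish while still holding it there. Leave the cup, the bowl and the things around where they stand.

Things in the scene. Friction and masses are not known exactly. Their poses are not given: they have to be found in the camera images.
- jig: Leak-test stand, fixed: wooden board 160 x 400 x 18 mm, two grey posts (156 mm high) and a 20 mm square steel rail between them, 135 mm up, along the board's back. Origin: centre of the board's underside, on the worktop. z up, y along the rail, x from the robot's side to the rail. In this frame the rail is at x = 50 mm; plunger, cup and bowl at x = -35 mm. Place and yaw (to 0.25 rad) vary.
- carriage (a joint): Position (m) of the aluminium carriage on the rail along the stand's y, -0.13 to 0.13, 0 in the middle; the plunger is at the stand's y = this value. Unlocked it rubs with about 4 N; locked, a brake holds it to about 20 N. It can be slid by the plunger knob; a pull along the rail on the lever drags it too. Its block over the rail is 44 x 70 mm, top 160 mm above the worktop.
- clamp_lever (a joint): Angle (rad) of the clamp lever on the carriage: 0 = fully open, 1.2 = fully locked (it starts locked). Turns about the vertical axis through lever_pivot, clockwise from above to lock; stays where left. The brake bites above about 1.0. Takes about 3 N at the handle, 60 mm from the axis, up to 5 N at the end. In the stand's frame the handle is from the axis at (-34, 50) mm open, (34, 50) mm locked.
- lever_pivot (a point): Point on the clamp lever's vertical axis at the height of lever_grip, 196 mm above the worktop. Moves with the carriage; in the stand's frame x = 50 mm, y = the carriage position.
- lever_grip (a point): Centre of the grip of the clamp lever's upright black handle: 16 mm thick, free from 180 mm to its top 213 mm above the worktop (17 mm above this point); the lever's arm is below it.
- knob_top (a point): Centre of the top of the plunger's round black knob: 36 mm diameter, 22 mm high, top 222 mm above the worktop at rest. A 16 mm steel stem runs from it into a 32 mm wide sleeve, whose top is 165 mm above the worktop. The stem's dark band is 3 mm tall, its middle 26 mm above the sleeve's top at rest.
- plunger (a joint): Downward travel of the plunger (m): 0 at rest, 0.034 at its stop. A spring returns it: pushing takes about 3 N at first and 0.25 N per mm; once the plate meets the cup (17 mm) another 2 N and 0.5 N per mm, about 16 N at 26 mm.
- plate_centre (a point): Centre of the underside of the round rubber-faced plate (84 mm diameter) at the plunger's foot, 88 mm above the worktop at rest. It gives way upward on its own spring when it meets something.
- cup: White hand-thrown cup without handle, loose, upright on the stand's board, 60 mm diameter at the rim, 53 mm high (rim 71 mm above the worktop). Origin: centre of its underside. It stands towards one end of the board, which end varies.
- bowl: White flared bowl, 71 mm diameter, 44 mm high, loose on the board towards the other end; to be left alone. Origin: centre of its underside.
- lid: Brown-grey pot lid with a small knob, 77 mm diameter, 31 mm high, on the worktop behind the stand; bystander. Origin: centre of its underside.
- stilt: White three-armed kiln stilt, 47 x 42 x 18 mm, on the worktop behind the stand; bystander. Origin: centre of its underside.
- tape: Roll of tan tape, 84 mm diameter, 24 mm high, flat on the worktop behind the stand; bystander. Origin: centre of its underside.
Not all that is in view belongs to the job. What is shaped like the cup but green or red is not meant.

How it is judged:
On the way, in this order (a step that is already met when the one before it is completed fails the run):
1. the clamp lever is swung open (value of joint clamp_lever below 0.4 rad), for 0.1 s.
2. the plate hangs centred over the cup (horizontal distance between plate_centre and cup below 0.01 m), for 0.2 s.
3. the lever is locked again with the plate over the cup (value of joint clamp_lever above 1.05 rad and horizontal distance between plate_centre and cup below 0.01 m), for 0.2 s.
4. the plunger is pushed down 26 mm and the plate bears on the cup (value of joint plunger between 0.022 and 0.03 m and contact force between test_plate and cup above 2 N), for 0.3 s.
At the end, for the whole second after the job is handed in: The robot is holding the plunger 22 to 30 mm down, the plate presses on the upright cup with more than 2 N and is centred on it within 10 mm, and the clamp lever is locked (above 1.05 rad) (all of step 3 and all of step 4 and contact force between any of the fingers, the arm and plunger above 3 N and angle between cup's own z axis and vertical below 0.1 rad); the arm keeps its last pose, push and grip.
It fails at once if the cup is moved from its place by more than 12 mm (distance of cup from where it was at the start of the episode above 0.012 m).
It fails at once if the bowl is moved by more than 12 mm (distance of bowl from where it was at the start of the episode above 0.012 m).
It fails at once if the lid, the stilt or the tape roll is moved by more than 20 mm (distance of any of lid, stilt, tape from where it was at the start of the episode above 0.02 m).
It also fails if it takes over 67 s, if anything falls off the work surface, if the arm or the gripper's body presses on something with over 40 N, if the wrist force passes 120 N, or if a joint passes its speed limit or range.

## Working session

There is one attempt and no reset: what is moved stays moved. The work goes in short steps, each a Python script; the robot and the scene stay as the last script left them, time stands still between calls to the robot, and variables do not carry over. Pictures are saved under pics/ and viewed, and the job is handed in when it is done.

```bash
ls; mkdir -p pics; python3 - <<'E'
from cell import ctrl
import cv2
for n in("side","top"):
    c=ctrl.camera(n); cv2.imwrite(f"pics/{n}0.png",c["pixels"][...,::-1]); print(n,c["camera_matrix"],c["k1"],c["origin"],c["attitude"])
print(ctrl.get_time(),ctrl.get_ee_pos(),ctrl.get_tcp_rot(),ctrl.get_ft_force())
E
```

```text
pics
side [[557.23931142   0.         327.80970866]
 [  0.         557.23931142 232.99154543]
 [  0.           0.           1.        ]] -0.15264657277347798 [0.62325399 0.56882007 0.85534636] [-2.43305935 -0.00558125 -3.13125032]
top [[515.8164751    0.         331.80203327]
 [  0.         515.8164751  234.78798123]
 [  0.           0.           1.        ]] -0.09526722808589623 [ 0.51608468 -0.02914504  0.97868487] [-2.9830768  -0.01143486 -1.54641587]
0.1 [ 0.16051231 -0.62934006  0.23797573] [-3.14014016e+00  1.63487689e-04  2.49881172e-01] [-0.30060713 -0.44808617 -0.48188864]
```

View pics/side0.png

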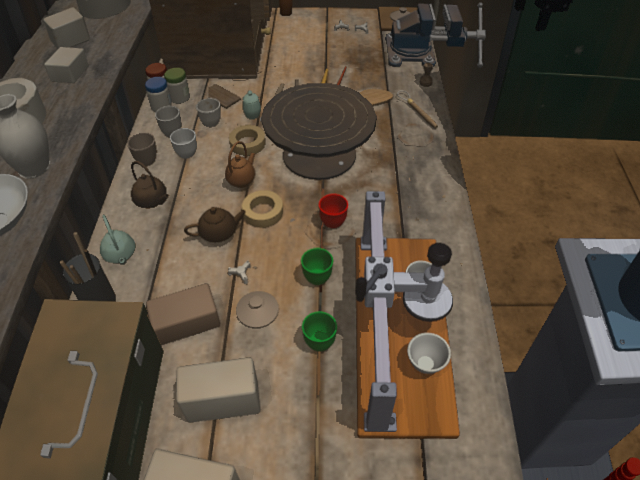

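View pics/top0.png

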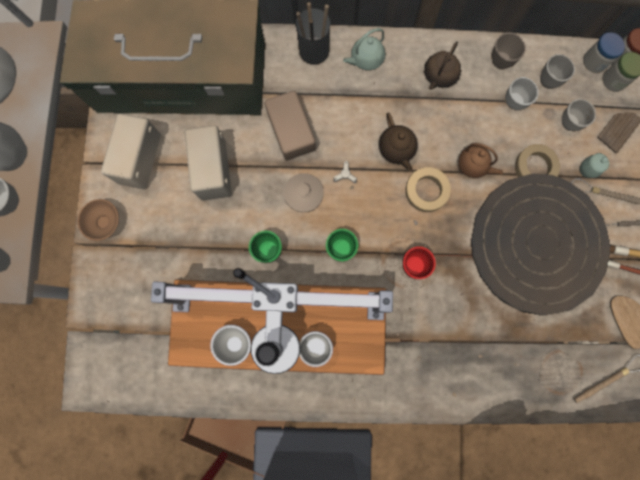

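The cup, with the smaller rim, is at top-view (316,349) at the -y end. The bowl is at (231,345), the knob at (267,354), and the lever handle top at about (240,273). I'll zoom in and measure.

```bash
cat > h.py <<'E'
import numpy as np, cv2
from scipy.spatial.transform import Rotation as R
def ray(c,px):
    K=np.array(c["camera_matrix"]);k=c["k1"]
    d=(np.array(px,float)-K[:2,2])/[K[0,0],K[1,1]]
    u=d.copy()
    for _ in range(30): u=d/(1+k*(u@u))
    r=R.from_euler("xyz",c["attitude"]).as_matrix()@np.array([*u,1.])
    return np.array(c["origin"],float),r
def onz(c,px,z):
    o,r=ray(c,px); return o+r*(z-o[2])/r[2]
def proj(c,P):
    K=np.array(c["camera_matrix"]);p=R.from_euler("xyz",c["attitude"]).as_matrix().T@(np.array(P,float)-c["origin"])
    u=p[:2]/p[2]; u=u*(1+c["k1"]*(u@u)); return K[:2,:2]@u+K[:2,2]
E
python3 - <<'E'
import cv2
a=cv2.imread("pics/top0.png")[255:385,140:400]; cv2.imwrite("pics/topz.png",cv2.resize(a,None,fx=3,fy=3,interpolation=cv2.INTER_CUBIC))
a=cv2.imread("pics/side0.png")[180:440,330:480]; cv2.imwrite("pics/sidez.png",cv2.resize(a,None,fx=2.3,fy=2.3,interpolation=cv2.INTER_CUBIC))
E
```

```text
(no output)
```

View pics/topz.png

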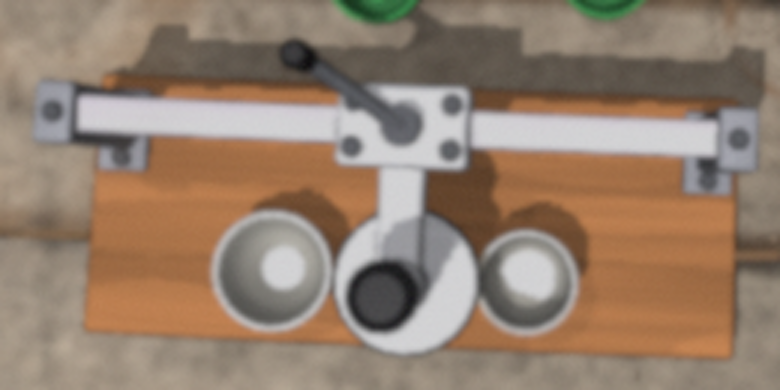

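View pics/sidez.png

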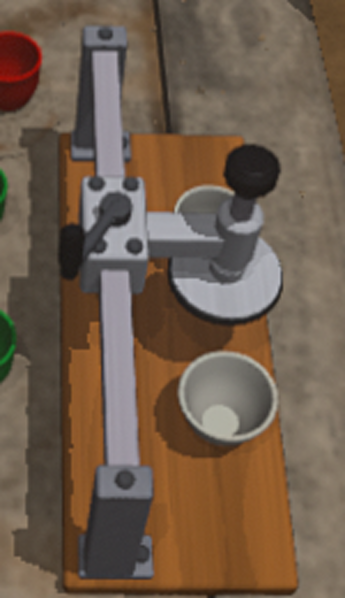

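```bash
python3 - <<'E'
from cell import ctrl
from h import *
np.set_printoptions(precision=4,suppress=True)
t=ctrl.camera("top");s=ctrl.camera("side")
z=lambda x,y:(140+x/3-.33,255+y/3-.33)
sz=lambda x,y:(330+x/2.3,180+y/2.3)
for n,c in(("top",t),("side",s)):
    hsv=cv2.cvtColor(c["pixels"],cv2.COLOR_RGB2HSV)
    m=cv2.inRange(hsv,(6,130,90),(17,255,255))
    if n=="top": m[:270]=0;m[390:]=0;m[:,:150]=0;m[:,400:]=0
    else: m[:230]=0;m[:,:345]=0;m[:,480:]=0
    k,l,st,_=cv2.connectedComponentsWithStats(m); i=1+st[1:,4].argmax()
    m=cv2.morphologyEx(((l==i)*255).astype(np.uint8),cv2.MORPH_OPEN,np.ones((3,3)))
    ys,xs=np.nonzero(m); h=cv2.convexHull(np.c_[xs,ys].astype(np.float32))[:,0]
    w=np.array([onz(c,p,.018)[:2] for p in h]); r=cv2.minAreaRect((w*1000).astype(np.float32)); print(n,"board",r)
print("knob",onz(t,z(383,297),.222),"side",onz(s,sz(252,165),.222))
for nm,p in(("bowlL",(271,270)),("cupR",(528,283))): print(nm,onz(t,z(*p),.062 if 'b'in nm else .071))
# rim circles
for nm,x0,x1,zz,y0,yy in(("bowl",(213,270),(333,270),.062,(271,211),(271,330)),("cup",(479,283),(578,283),.071,(528,231),(528,334))):
    a,b=onz(t,z(*x0),zz),onz(t,z(*x1),zz);print(nm,"dia",np.linalg.norm(a-b),(a+b)/2); a,b=onz(t,z(*y0),zz),onz(t,z(*yy),zz);print(nm,"dia",np.linalg.norm(a-b),(a+b)/2)
print("postL",onz(t,z(52,111),.156),"postR",onz(t,z(738,138),.156))
print("side posts",onz(s,sz(125,480),.156),onz(s,sz(105,35),.156))
print("pivot?",onz(t,z(401,124),.175),onz(t,z(401,126),.16))
print("handle top",onz(t,z(295,54),.213),"side",onz(s,sz(74,238),.213))
print("side bowl",onz(s,sz(228,395),.062))
print("plate",onz(t,z(407,283),.09))
E
```

```text
top board ((476.2200012207031, -43.70397186279297), (187.33958435058594, 117.56082916259766), 89.1889877319336)
side board ((495.589599609375, 164.58718872070312), (190.7073516845703, 157.19903564453125), 89.26641082763672)
knob [0.4615 0.0537 0.222 ] side [0.4611 0.0598 0.222 ]
bowlL [0.4634 0.1374 0.062 ]
cupR [ 0.4608 -0.013   0.071 ]
bowl dia 0.07039657116697222 [0.4634 0.1362 0.062 ]
bowl dia 0.06862353768877295 [0.4633 0.1374 0.062 ]
cup dia 0.05704573221891574 [ 0.4608 -0.0133  0.071 ]
cup dia 0.058606726938445416 [ 0.4612 -0.013   0.071 ]
postL [0.5483 0.2421 0.156 ] postR [ 0.5441 -0.1235  0.156 ]
side posts [0.5464 0.245  0.156 ] [ 0.5423 -0.1193  0.156 ]
pivot? [0.5463 0.0531 0.175 ] [0.5458 0.0546 0.16  ]
handle top [0.5779 0.1033 0.213 ] side [0.5759 0.1115 0.213 ]
side bowl [0.4608 0.1373 0.062 ]
plate [0.4601 0.0549 0.09  ]
```

Posts, plate, pivot and handle agree to a few mm:
- Stand yaw is about -0.012.
- Pivot is at about (0.546, 0.054), and the handle at (0.579, 0.1035).
- Cup is at (0.461, -0.013), rim Ø 58 mm.
- Bowl is Ø 70 mm.

The carriage has to move by about -67 mm. I'll grip the handle with the jaws along x.

```bash
python3 - <<'E'
from cell import ctrl
from h import *
np.set_printoptions(precision=4,suppress=True)
p=[.579,.1035,.30]
for y in(np.pi/2,-np.pi/2): print(y,ctrl.solve_ik(p,[np.pi,0,y-.0115]))
ctrl.move_straight([.2,-.6,.33],rate=.15)
q0=np.array(ctrl.get_joints())
best=min((q for y in(np.pi/2,-np.pi/2) if (q:=ctrl.solve_ik(p,[np.pi,0,y-.0115])) is not None),key=lambda q:abs(np.array(q)[6]))
ctrl.move_j(best)
print(ctrl.get_time(),ctrl.get_ee_pos(),ctrl.get_tcp_rot(),ctrl.get_joints())
print("hit",ctrl.move_straight([.579,.1035,.187],rate=.1,max_force=8),ctrl.get_ee_pos(),ctrl.get_ft_force(),ctrl.get_time())
for n in("side","top"):
    c=ctrl.camera(n);a=c["pixels"][...,::-1]
    a=a[240:400,140:400] if n=="top" else a[150:440,300:480]
    cv2.imwrite(f"pics/{n}1.png",cv2.resize(a,None,fx=2,fy=2))
E
```

```text
1.5707963267948966 [ 0.3372  0.4957 -0.8252  1.6045  0.3826  1.211  -0.5762]
-1.5707963267948966 [ 0.4762  0.5927 -1.072   1.5972  0.538   1.2776  2.4458]
3.8583 [0.5793 0.1023 0.2999] [3.1416 0.0005 1.5574] [ 0.3382  0.4958 -0.8243  1.6043  0.3828  1.2111 -0.5762]
hit False [0.5794 0.1037 0.1877] [ 0.0198  0.5425 -0.7742] 5.1417
```

```bash
cd pics; python3 -c "
import cv2,numpy as np
a=cv2.imread('side1.png');b=cv2.imread('top1.png');h=max(a.shape[0],b.shape[0])
c=np.zeros((h,a.shape[1]+b.shape[1],3),np.uint8);c[:a.shape[0],:a.shape[1]]=a;c[:b.shape[0],a.shape[1]:]=b
f=min(1,800/c.shape[1]);cv2.imwrite('both1.png',cv2.resize(c,None,fx=f,fy=f))"
```

```text
(no output)
```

View pics/both1.png

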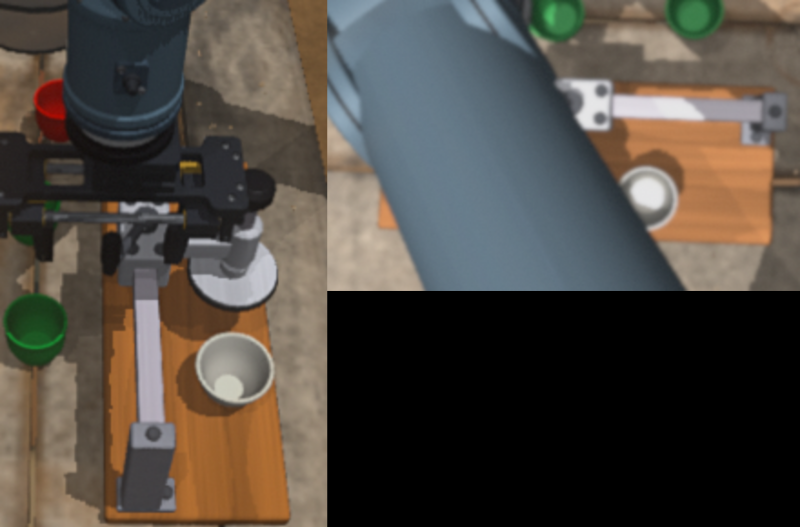

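The handle (110,248) sits about midway between the open fingers (~35 and ~178), and the carriage hasn't moved. I'll grip it.

```bash
python3 - <<'E'
from cell import ctrl
from h import *
np.set_printoptions(precision=4,suppress=True)
ctrl.grasp(f_grip=20)
print("w",ctrl.get_gripper_width(),ctrl.get_ee_pos(),ctrl.get_ft_force(),ctrl.get_time())
yaw=-.0115; Rz=lambda a:np.array([[np.cos(a),-np.sin(a)],[np.sin(a),np.cos(a)]])
e=np.array(ctrl.get_ee_pos())
piv=e[:2]-Rz(yaw)@[.034,.050]; print("piv",piv)
a0=np.arctan2(.05,.034)
for th in np.linspace(0,1.2,7)[1:]:   # ccw opens
    t=piv+Rz(yaw)@(.0605*np.array([np.cos(a0+th),np.sin(a0+th)]))
    hit=ctrl.move_straight([*t,.187],rate=.05,max_force=25)
    print(round(th,2),hit,ctrl.get_ee_pos(),ctrl.get_ft_force(),ctrl.get_gripper_width(),ctrl.get_time())
    if hit: break
ctrl.dwell(.15)
E
```

```text
w 0.015587864301619998 [0.5784 0.1034 0.1869] [-2.3074 -0.7771  1.1845] 6.3333
piv [0.5438 0.0538]
0.2 False [0.5685 0.1098 0.1871] [ 4.2474  1.9352 -3.6171] 0.015303272812534421 6.7333
0.4 False [0.5567 0.1144 0.1871] [ 3.9443  2.8181 -3.5882] 0.015354602993110249 7.125
0.6 False [0.5442 0.1158 0.1872] [ 1.6282  3.7065 -2.4903] 0.015378690399280385 7.5167
0.8 False [0.532  0.1138 0.1872] [ 5.5257  2.2352 -2.6457] 0.015249136028988258 7.9083
1.0 False [0.5205 0.1095 0.1873] [-11.7505   2.4487   7.8536] 0.015149866956596371 8.3
1.2 True [0.5121 0.1041 0.1874] [ 8.6392  0.4545 -2.6878] 0.015404642798252963 8.625
```

```bash
python3 - <<'E'
from cell import ctrl
from h import *
np.set_printoptions(precision=4,suppress=True)
e=np.array(ctrl.get_ee_pos()); d=-.0678
hit=ctrl.move_straight([e[0]+.001+.0115*d,e[1]+d,.187],rate=.06,max_force=30)
print(hit,ctrl.get_ee_pos(),ctrl.get_ft_force(),ctrl.get_gripper_width(),ctrl.get_time())
ims=[]
for n in("side","top"):
    c=ctrl.camera(n);a=c["pixels"][...,::-1]
    cv2.imwrite(f"pics/{n}2f.png",a)
    ims.append(cv2.resize(a[150:440,300:480] if n=="side" else a[220:400,180:420][:, :],(330,532) if n=="side" else (470,352)))
ims[1]=cv2.copyMakeBorder(ims[1],0,180,0,0,cv2.BORDER_CONSTANT)
cv2.imwrite("pics/both2.png",np.hstack(ims))
E
```

```text
False [0.5112 0.0375 0.1873] [-15.3401   3.9111  10.5249] 0.01514029967075483 10.075
```

View pics/both2.png

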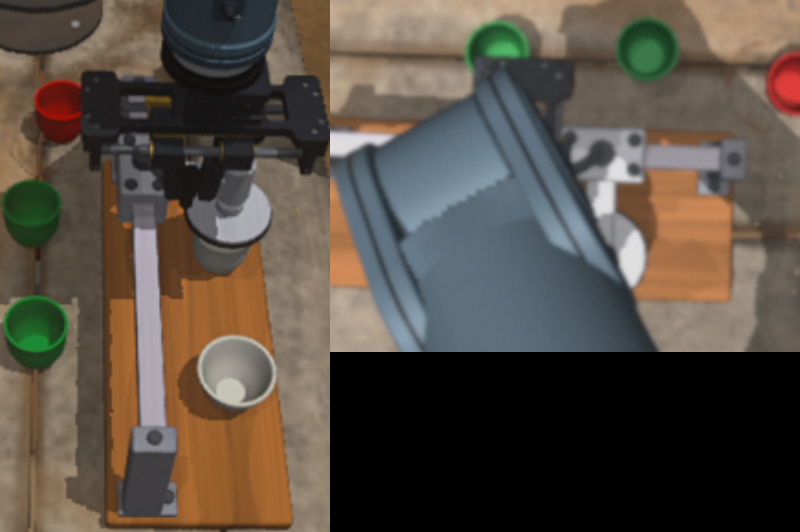

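The carriage moved and the plate is over the cup (side crop ~(228,210)). The bowl hasn't moved. Next I'll swing the lever back about the new pivot.

```bash
python3 - <<'E'
from cell import ctrl
from h import *
np.set_printoptions(precision=4,suppress=True)
yaw=-.0115; Rz=lambda a:np.array([[np.cos(a),-np.sin(a)],[np.sin(a),np.cos(a)]])
piv=np.array([.5436,-.0140]); a0=np.arctan2(.05,-.034)
for th in [.2,.4,.6,.8,1.0,1.1,1.2,1.26]:
    t=piv+Rz(yaw)@(.0605*np.array([np.cos(a0-th),np.sin(a0-th)]))
    hit=ctrl.move_straight([*t,.187],rate=.05,max_force=30)
    e=ctrl.get_ee_pos(); v=Rz(-yaw)@(np.array(e[:2])-piv)
    print(round(th,2),hit,e,"ang",a0-np.arctan2(v[1],v[0]),ctrl.get_ft_force(),ctrl.get_time())
    if hit: break
E
```

```text
0.2 False [0.5195 0.0429 0.1871] ang 0.18442382331452434 [1.0583 1.4263 4.687 ] 10.5333
0.4 False [0.5306 0.0472 0.1869] ang 0.3771611809949127 [1.4935 3.5437 1.5303] 10.925
0.6 False [0.5429 0.0484 0.1868] ang 0.5750272164989119 [0.884  3.9031 1.9859] 11.3167
0.8 False [0.555  0.0466 0.1867] ang 0.7720059576267362 [-4.5373  3.6604  2.1678] 11.7083
1.0 False [0.5668 0.0423 0.1866] ang 0.9765709205187363 [-4.3009  3.3036  1.5308] 12.1
1.1 False [0.5724 0.0396 0.1866] ang 1.078838848805483 [-3.0262  4.3147 -0.1848] 12.375
1.2 False [0.5777 0.0372 0.1867] ang 1.172852233230191 [-3.2035  6.4624 -1.6399] 12.65
1.26 False [0.5792 0.0364 0.1866] ang 1.200216516796045 [-6.6358  7.9446  2.4118] 12.9
```

The locked handle is now displaced by -67 mm from where it started, as planned. I'll release, raise clear and check.

```bash
python3 - <<'E'
from cell import ctrl
from h import *
np.set_printoptions(precision=4,suppress=True)
ctrl.open_gripper()
e=ctrl.get_ee_pos(); ctrl.move_straight([e[0],e[1],.31],rate=.15)
q=np.array(ctrl.get_joints()); q2=q.copy(); q2[0]+=0.9   # swing aside to the left to clear views
ctrl.move_j(q2)
print(ctrl.get_ee_pos(),ctrl.get_ft_force(),ctrl.get_time())
for n in("side","top"):
    c=ctrl.camera(n);a=c["pixels"][...,::-1];cv2.imwrite(f"pics/{n}3f.png",a)
    a=a[255:385,140:400] if n=="top" else a[150:440,300:480]
    cv2.imwrite(f"pics/{n}3.png",cv2.resize(a,None,fx=3 if n=="top" else 2,fy=3 if n=="top" else 2,interpolation=cv2.INTER_CUBIC))
E
```

```text
[ 0.3881 -0.4332  0.3092] [-0.3014  0.0012  0.5522] 16.8583
```

View pics/top3.png

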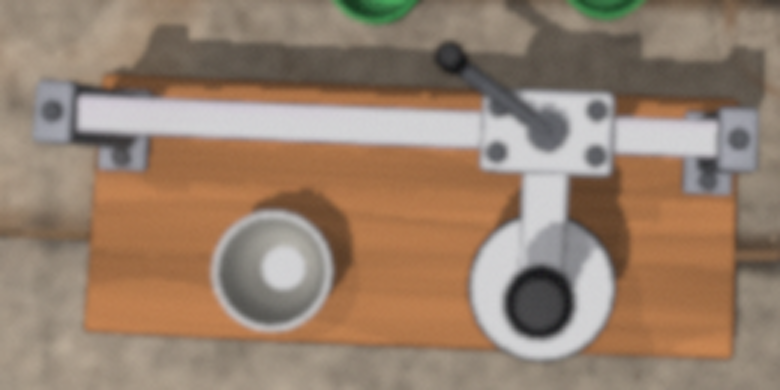

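View pics/side3.png

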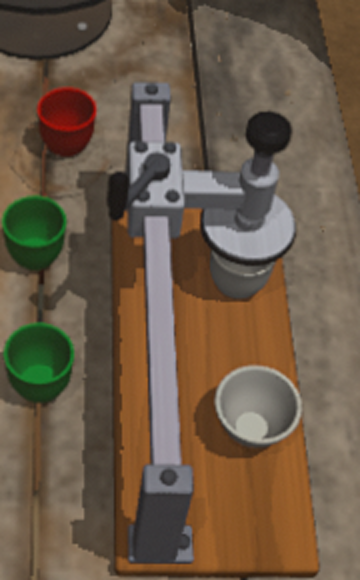

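```bash
python3 - <<'E'
from cell import ctrl
from h import *
np.set_printoptions(precision=4,suppress=True)
t=ctrl.camera("top");s=ctrl.camera("side")
z=lambda x,y:(140+x/3-.33,255+y/3-.33)
sz=lambda x,y:(300+x/2-.25,150+y/2-.25)
print("plate",onz(t,z(542,288),.0915),np.linalg.norm(onz(t,z(469,288),.09)-onz(t,z(615,288),.09)))
kp=np.linalg.norm
print("knob",onz(t,z(539,302),.222),"side",onz(s,sz(271,126),.222))
print("handle",onz(t,z(451,56),.213),"piv",onz(t,z(548,130),.175))
print("side plate",onz(s,sz(249,224),.092), "old side plate",)
def tri(a,b):
    o1,r1=ray(t,a);o2,r2=ray(s,b); A=np.c_[r1,-r2]; k=np.linalg.lstsq(A,o2-o1,rcond=None)[0]; p,q=o1+k[0]*r1,o2+k[1]*r2; return (p+q)/2,np.linalg.norm(p-q)
print("tri plate",tri(z(542,288),sz(249,224)))
E
```

```text
plate [ 0.4595 -0.0213  0.0915] 0.08235165527793367
knob [ 0.4611 -0.0212  0.222 ] side [ 0.4585 -0.018   0.222 ]
handle [0.5791 0.0258 0.213 ] piv [ 0.5452 -0.023   0.175 ]
side plate [ 0.4575 -0.0221  0.092 ] old side plate
tri plate (array([ 0.4587, -0.0211,  0.0934]), np.float64(0.0018315562653570595))
```

The carriage overshot. Plate and knob are now at y ≈ -0.021 and the cup is at -0.013, so it's about 8 mm off. The handle evidently slipped in the pads. I'll reopen the lever with a light grip, set the carriage by the knob (direct reference), and relock with a light grip.

```bash
cat >> h.py <<'E'
yaw=-.0115
Rz=lambda a:np.array([[np.cos(a),-np.sin(a)],[np.sin(a),np.cos(a)]])
def swing(ctrl,piv,a0,ths,f=25):
    for th in ths:
        t=piv+Rz(yaw)@(.0605*np.array([np.cos(a0+th),np.sin(a0+th)]))
        hit=ctrl.move_straight([*t,.187],rate=.06,max_force=f)
        e=ctrl.get_ee_pos();print(round(th,2),hit,np.round(e,4),np.round(ctrl.get_ft_force(),1),round(ctrl.get_time(),2))
        if hit: break
E
python3 - <<'E'
from cell import ctrl
from h import *
np.set_printoptions(precision=4,suppress=True)
h=np.array([.5792,.0258])
q=np.array(ctrl.get_joints());
ctrl.movep([*h,.31],[np.pi,0,np.pi/2-.0115])
print(ctrl.get_ee_pos(),ctrl.get_time())
print(ctrl.move_straight([*h,.187],rate=.12,max_force=8))
ctrl.grasp(f_grip=4); print("w",ctrl.get_gripper_width(),ctrl.get_ee_pos(),ctrl.get_time())
swing(ctrl,h-Rz(yaw)@[.034,.05],np.arctan2(.05,.034),[.2,.4,.6,.8,1.0,1.15])
ctrl.open_gripper()
e=ctrl.get_ee_pos(); ctrl.move_straight([e[0],e[1],.28],rate=.15)
ctrl.movep([.46,-.0213,.28],[np.pi,0,-.0115])
print(ctrl.get_ee_pos(),ctrl.get_time(),ctrl.get_joints())
a=ctrl.camera("side")["pixels"][...,::-1][150:440,300:480]
cv2.imwrite("pics/side4.png",cv2.resize(a,None,fx=2,fy=2))
E
```

```text
[0.5794 0.0241 0.3097] 18.875
False
w 0.01571593322602527 [0.5788 0.0258 0.187 ] 21.1333
0.2 False [0.5683 0.033  0.1871] [ 0.5  4.1 -1.8] 21.48
0.4 False [0.5573 0.0362 0.1875] [1.4 4.  0.2] 21.83
0.6 False [0.5449 0.0366 0.1872] [3.6 2.8 0.7] 22.18
0.8 False [0.5325 0.035  0.1868] [-3.6  1.   4.1] 22.53
1.0 False [0.5203 0.0313 0.1866] [-7.9 -0.2  3.6] 22.88
1.15 False [0.5124 0.0273 0.1867] [ 4.7 -0.1 -1.4] 23.18
[ 0.4599 -0.0211  0.2796] 26.2167 [ 0.7397  0.2775 -0.918   1.9334  0.2527  1.0516 -1.8673]
```

View pics/side4.png

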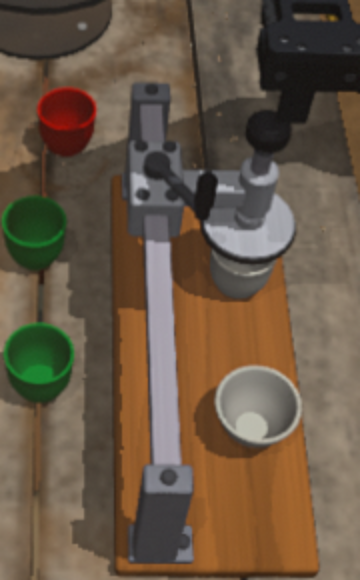

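The lever is open (handle at (205,195)), and cup and bowl are unmoved. Next I'll grip the knob and slide it to the cup's y.

```bash
python3 - <<'E'
from cell import ctrl
from h import *
np.set_printoptions(precision=4,suppress=True)
print(ctrl.move_straight([.46,-.0213,.193],rate=.12,max_force=8))
ctrl.grasp(f_grip=10); print("w",ctrl.get_gripper_width(),ctrl.get_ee_pos(),ctrl.get_ft_force(),ctrl.get_time())
ctrl.move_straight([.46,-.0128,.193],rate=.03,max_force=20)
ctrl.dwell(.2)
print(ctrl.get_gripper_width(),ctrl.get_ee_pos(),ctrl.get_ft_force(),ctrl.get_time())
ctrl.open_gripper()
ctrl.move_straight([.46,-.0128,.29],rate=.15)
q=np.array(ctrl.get_joints());q[0]-=.75;ctrl.move_j(q)
print(ctrl.get_ee_pos(),ctrl.get_time())
for n in("side","top"):
    a=ctrl.camera(n)["pixels"][...,::-1]; a=a[255:385,140:400] if n=="top" else a[150:440,300:480]
    f=3 if n=="top" else 2
    cv2.imwrite(f"pics/{n}5.png",cv2.resize(a,None,fx=f,fy=f,interpolation=cv2.INTER_CUBIC))
E
```

```text
False
w 0.03510445846162751 [ 0.4601 -0.0219  0.193 ] [ 2.2351 -3.3959  0.0395] 27.9917
0.03528611211790703 [ 0.4603 -0.0128  0.1931] [ 0.0333 -2.5618 -1.6796] 28.625
[0.3459 0.3026 0.2889] 31.5917
```

View pics/top5.png

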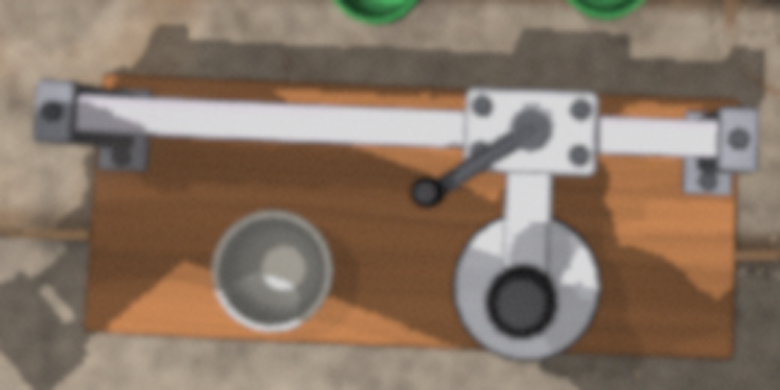

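View pics/side5.png

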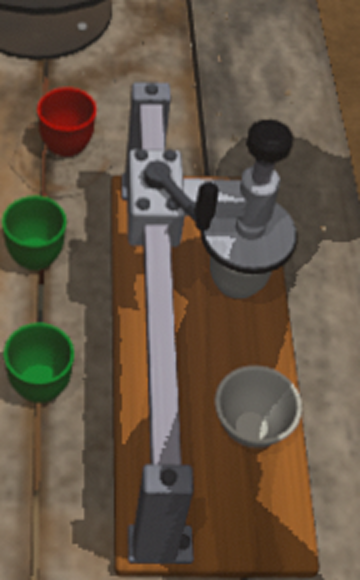

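Plate centre is now (527,287), y ≈ -0.013, matching the cup at (528,283). I'll relock with a light grip.

```bash
python3 - <<'E'
from cell import ctrl
from h import *
np.set_printoptions(precision=4,suppress=True)
t=ctrl.camera("top"); z=lambda x,y:(140+x/3-.33,255+y/3-.33)
print("plate",onz(t,z(527,287),.0915),"knob",onz(t,z(521,302),.222),"handle",onz(t,z(426,191),.213))
hm=onz(t,z(426,191),.213)[:2]
piv=np.array([.5445,-.0138]); v=Rz(-yaw)@(hm-piv); a0=np.arctan2(v[1],v[0]); print("v",v,np.linalg.norm(v),a0, "expected",np.arctan2(.05,-.034))
h=piv+Rz(yaw)@(.0605*np.array([np.cos(a0),np.sin(a0)])); print(h)
ctrl.movep([*h,.29],[np.pi,0,np.pi/2-.0115])
ctrl.move_straight([*h,.187],rate=.12,max_force=8)
ctrl.grasp(f_grip=4); print("w",ctrl.get_gripper_width(),ctrl.get_ee_pos(),ctrl.get_ft_force(),ctrl.get_time())
T=a0-np.arctan2(.05,.034)
swing(ctrl,piv,a0,-np.array([.2,.4,.6,.8,1.0,T,T+.1]),30)
ctrl.open_gripper()
e=ctrl.get_ee_pos(); ctrl.move_straight([e[0],e[1],.29],rate=.15)
q=np.array(ctrl.get_joints());q[0]+=.0
ctrl.movep([.40,-.25,.32],[np.pi,0,-.0115])
print(ctrl.get_ee_pos(),ctrl.get_time())
for n in("side","top"):
    a=ctrl.camera(n)["pixels"][...,::-1]; a=a[255:385,140:400] if n=="top" else a[150:440,300:480]
    f=3 if n=="top" else 2
    cv2.imwrite(f"pics/{n}6.png",cv2.resize(a,None,fx=f,fy=f,interpolation=cv2.INTER_CUBIC))
E
```

```text
plate [ 0.4598 -0.0128  0.0915] knob [ 0.4609 -0.0126  0.222 ] handle [0.5125 0.0357 0.213 ]
v [-0.0326  0.0491] 0.058907549185913184 2.1563473651530263 expected 2.167972984887574
[0.5116 0.037 ]
w 0.015994026640893062 [0.5116 0.0371 0.187 ] [-6.7015  1.8427  0.0567] 37.025
-0.2 False [0.5227 0.0433 0.187 ] [-7.5  3.7  1. ] 37.38
-0.4 False [0.5347 0.0463 0.1872] [-6.   2.1  0.2] 37.73
-0.6 False [0.5468 0.0467 0.1872] [-3.3  3.8 -2.1] 38.08
-0.8 False [0.5587 0.0449 0.1872] [-0.4  2.3 -2. ] 38.42
-1.0 False [0.57   0.0406 0.1871] [ 1.   0.7 -1.7] 38.77
-1.18 False [0.579  0.0356 0.187 ] [-1.5  1.2  0.3] 39.11
-1.28 False [0.5819 0.0328 0.1866] [-7.5  3.2  2.7] 39.36
[ 0.4008 -0.249   0.3198] 42.5333
```

View pics/top6.png

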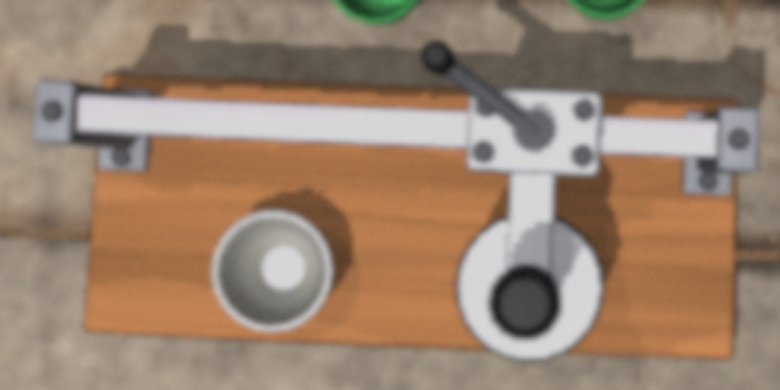

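View pics/side6.png

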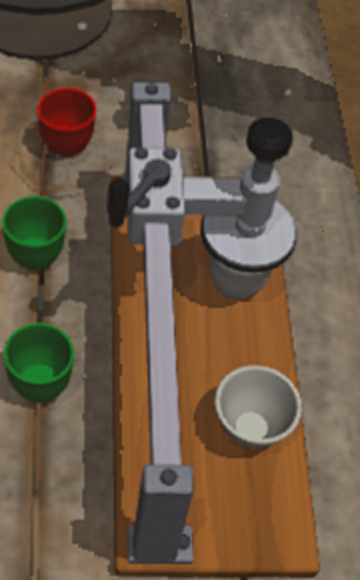

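Locked, with the plate at about (0.4597, -0.0145) against the cup at (0.461, -0.013), under 2 mm off. Handle vector ≈ (34,50) mm, so fully locked. Now the press.

```bash
python3 - <<'E'
from cell import ctrl
from h import *
np.set_printoptions(precision=4,suppress=True)
ctrl.grasp(f_grip=20)
k=[.4605,-.0142]
ctrl.movep([*k,.26],[np.pi,0,-.0115])
f0=np.array(ctrl.get_ft_force())
print("contact",ctrl.move_straight([*k,.21],rate=.03,max_force=2.5),ctrl.get_ee_pos(),np.array(ctrl.get_ft_force())-f0,ctrl.get_time())
for zz in(.208,.202,.196):
    ctrl.move_straight([*k,zz],rate=.02); ctrl.dwell(.15)
    print(zz,ctrl.get_ee_pos(),np.array(ctrl.get_ft_force())-f0,ctrl.get_time())
for n in("side","top"):
    a=ctrl.camera(n)["pixels"][...,::-1]; a=a[255:385,140:400] if n=="top" else a[180:320,370:480]
    f=3 if n=="top" else 4
    cv2.imwrite(f"pics/{n}7.png",cv2.resize(a,None,fx=f,fy=f,interpolation=cv2.INTER_CUBIC))
E
```

```text
contact True [ 0.4603 -0.0142  0.2206] [0.8104 1.3801 3.4223] 46.1083
0.208 [ 0.4604 -0.0142  0.2079] [-1.0734  0.3038  6.8236] 47.0417
0.202 [ 0.4604 -0.0142  0.2024] [-2.0281 -0.4528 11.2045] 47.6417
0.196 [ 0.4604 -0.0142  0.1967] [-3.8951  0.7022 15.4142] 48.2417
```

View pics/side7.png

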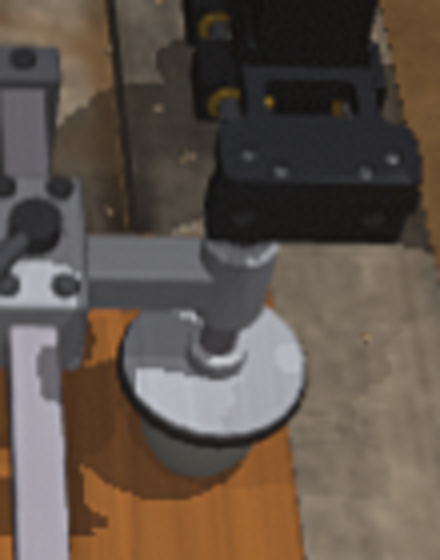

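The plate sits on the upright cup at (213,370) in the crop. The band is hidden by the gripper, but height (0.1967) and force (15.4 N) both point to about 25–26 mm. I'll make a small trim, then hand in.

```bash
python3 - <<'E'
from cell import ctrl
ctrl.move_straight([.4605,-.0142,.1953],rate=.02); ctrl.dwell(.5)
print(ctrl.get_ee_pos(),ctrl.get_ft_force(),ctrl.get_time())
ctrl.job_done()
E
```

```text
[ 0.46046825 -0.01418083  0.19603357] [-4.3464395  -0.01907816 16.16291065] 49.0917
the job is handed in; nothing more can be done
```

I opened the lever, slid the carriage until the plate was over the cup, locked it again and pressed the knob. I handed the job in at 49.1 s while still holding the knob down. `job_done()` reports no verdict, so the checks below are my own.

- **Correction on the way:** the first slide ended about 8 mm too far along the rail. I reopened the lever, set the carriage by gripping the knob, and locked it again.
- **Lever and centring:** before the press, the camera put the plate under 2 mm from the cup's measured centre. The lever handle was back at its locked position.
- **Press:** the fingertips are at z = 0.1960 m, which is 26 mm below the knob's rest height. The upward force is about 16 N, as expected at 26 mm. First contact showed at 0.2206 m, 1.4 mm below the nominal rest height, so the travel could be slightly less than 26 mm but still within 22–30 mm.
- **Not confirmed:** the gripper hid the dark band from the camera, so I could not see it level with the sleeve. During the press I viewed only the side picture. In it the plate rests on the upright cup, but the cup's own position under the plate was not re-measured. The bowl stood at its starting place in the last pictures before the press. I did not re-measure the lid, stilt or tape; the arm's moves stayed above them.

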